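Lay the hand-rest bar over a tray of pinned insects

TASK

Pick up the long wooden hand-rest bar from the bench and lay it across the two notched rests of the pinning stand, centred lengthwise, so that it bridges over the tray of pinned insects. Set it down rather than dropping it, and do not touch the insect tray or disturb the short wooden bar.

Things in the scene. Friction and masses are not known exactly. Their poses are not given: they have to be found in the camera images.
- bar_center (a point): Centre of the long hand-rest bar, a loose plain brown wooden bar 220 long x 26 wide x 28 mm high, about 110 g, lying flat on the bench; this point is half-way up it (14 mm above its underside). Its x axis runs along the bar, y across its 26 mm width, z up.
- short_bar_center (a point): Centre of the short bar, a loose bystander of the same brown wood, 90 long x 26 wide x 28 mm high, too short to span the rests; the point is half-way up it, x along it. Leave it alone.
- seat (a point): Fixed pale wooden stand (base 230 x 130 x 12): point midway between its two rests at notch-floor height, 75 mm above the bench; x from rest to rest (the bar's direction, either way round), z up. Rests centred at x = -75 and +75, each 36 along x, 76 wide, 114 mm clear between. Each has a 48 mm wide notch on top, blue floor, between cheeks 10 mm high.
- tray: White open tray of pinned insects, 100 (x) x 110 (y) mm, fixed on the stand between the rests; origin at the centre of its underside, 63 mm below the seat point, axes as the stand's. Rim 25 mm and tallest pins 31 mm above its underside, so 32 mm below the notch floors. Must not be touched.

How it is judged (in metres and radians):
At the end, for the whole second after the job is handed in: The long bar rests still in both notches: centre within 20 mm lengthwise and 15 mm sideways of the middle between the rests, within 10 degrees of the line between them, and 14 mm (+-5) above the notch floors; the short bar is within 30 mm of its start (x of bar_center in the frame of seat between -0.02 and 0.02 m and y of bar_center in the frame of seat between -0.015 and 0.015 m and z of bar_center in the frame of seat between 0.009 and 0.019 m and angle between the x axis of bar_center and the x axis of seat, either way round below 0.175 rad and linear speed of bar below 0.02 m/s and distance of short_bar_center from where it was at the start of the episode below 0.03 m); the robot touches nothing.
It fails at once if the insect tray was touched (more than 1 N) (contact force between tray and anything else above 1 N).
It fails at once if the short bar was moved by more than 30 mm (distance of short_bar_center from where it was at the start of the episode above 0.03 m).
It fails at once if the long bar was dropped: free of the fingers and faster than 0.7 m/s (a fall of about 25 mm) (linear speed of bar above 0.7 m/s and contact force between the fingers and bar below 0.05 N).
It also fails if it takes over 40 s, if anything falls off the work surface, if the arm or the gripper's body presses on something with over 40 N, if the wrist force passes 120 N, or if a joint passes its speed limit or range.

ROBOT

A 7-joint arm with a two-finger parallel gripper is mounted at the origin on the work surface. World frame = base frame: x ahead of the robot, y to its left, z up, the work surface at z = 0. Lengths are in mm, angles in rad, forces in N, time in s.
With the tool pointing down it reaches from about 400 to 875 mm from the base axis. Payload 6.5 kg.
Tool frame: the origin (TCP) lies at the very end of the fingers, on their centre line; the grasp point (between the pads) lies 19 mm behind it; z points along the fingers, y is the line along which they close (so a half turn about z gives the same grasp; the last joint's range is limited). The gripper opens to 88 mm and grips with 3 to 60 N. Pads are 18 mm wide; open, the fingers measure 123 mm over their backs; the gripper's body (75 mm by 187 mm) begins 45 mm behind the grasp point.
Start: joints at [1.096, 0.536, -0.004, 1.538, 0.003, 1.067, -0.071], TCP at [258.376, -596.433, 238.716] pointing down, gripper open.
Joint ranges: [-2.7, 2.7], [-0.37, 2.16], [-1.27, 1.26], [0.24, 2.4], [-1.31, 4.45], [0.19, 1.91], [-2.76, 2.76]. Speed limits (rad/s): [2.39, 2.39, 3.14, 3.14, 3.14, 3.14, 3.14].

INTERFACE

Orientations are given as a 3x3 rotation matrix whose columns are the frame's x, y, z axes.
In Python, from station import telemetry, eyes, order, finder gives the robot as it stands.
- The arm moves only by the tool servo_tool, never from a script. Its argument "increments" is a list of rows, each a list of 5 numbers: the gripper command: -1 is shut, 1 is fully open, values between are in proportion, then the shift along the tool's x, y, z in units of 40 mm (1.0 is 40 mm), then the turn about the tool's z in units of 5 degrees (1.0 is 5 degrees). A call has exactly 10 rows; each row shifts and turns the commanded pose from where the row before left it, along the tool's axes as they then stand; what a row does not reach is not made up. A row lasts 1/10 s, in which the tool goes at most 50 mm and 8.59 degrees, less where a joint would pass 70% of its speed; a pose out of reach is approached as far as the arm can. A call is refused whole if a number of a shift passes 1 or a number of a turn 1, either way. A call with a gripper value outside its range is refused whole. The fingers move at their own pace and stop on an object; "squeeze" is the grip in N (left out, the last holds). Time passes only in rows, so rows that do not move let the fingers close, or fill a call up. It gives the time, the measured TCP pose, the force, the opening and the grip force at its end, in the units of the state.
- telemetry.sense(): the state, without advancing time (a new reading comes with each control period).
- eyes.grab_frame(name): name is "side" or "top"; returns a dict with "pixels" (384x512x3 uint8, red, green, blue), "camera_matrix" (3x3 intrinsics, pixels), "D" ([k1, k2, p1, p2, k3] as OpenCV has them; the pictures are not rectified), "R" (3x3) and "t" (3): a world point X has camera coordinates R X + t. Camera axes: x right, y down, z forward; pixel columns grow to the right and rows downward; lengths in mm; the calibration is good to about 2 mm. A picture is of the moment at which its call begins. There is no depth.
- order.finish_job(): hands the job in; it is judged then, once.
Trained networks look in a picture, given as the dict that the camera call returned (one of the last four; its "shot" number tells which), for a name from the list of things; names that differ only in an ending like _2 or _b are one class to them, and where a whole thing is asked for, a point or a joint stands for the part that bears it (a point fixed in the world has none). Each returns a list of dicts, best first, with "p" (0 to 1); they miss things now and then, are a little off and sometimes report something else, mostly with a low value. They report only what shows in the picture. A call takes as long as a camera call.
- finder.trace(picture, label): "region" (384x512 bool, what is visible of it) and "point" ([column, row] in pixels, amid what is visible of it).
The state is a dict: "clock": time; "joints": joint angles; "qd": joint speeds; "effort": joint torques, N m; "position": TCP position; "eef_rot": TCP orientation; "wrist_force": force on the tool from outside, world axes, zero at the start; "moment": the same for the moment, N m; "opening": opening from 0.0 (shut) to 1.0 (fully open); "grip_force": force on a finger pad.
Only numpy, scipy, OpenCV 4.12 (cv2) and the standard library are available. Lean on these libraries where they do the work, as an engineer would, in place of code of your own. Each camera call takes 0.05 s, during which the arm holds its last target. There are 200 camera calls.

## Working session

There is one attempt and no reset: what is moved stays moved. The work goes in short steps, Python scripts to look and compute and a tool call to move; the robot and the scene stay as the last step left them, time stands still between calls to the robot, and variables do not carry over. Pictures are saved under pics/ and viewed, at most 10 in all, crops included, and the job is handed in when it is done.

Besides the shell and the picture viewer there is one more tool, called after ">>>" as a command line: name --pt "numbers of a row" for each row, then --argument value for the rest. servo_tool: Moves the arm, as the interface text tells. Its arguments: {"type":"object","properties":{"increments":{"type":"array"},"squeeze":{"type":"number"}},"required":["increments"]}

```bash
mkdir -p pics; cat > h.py <<'E'
import numpy as np,cv2
from station import telemetry,eyes,order,finder
def w(f,px,z):
    px=np.array(px,float).reshape(-1,1,2)
    n=cv2.undistortPoints(px,np.array(f["camera_matrix"]),np.array(f["D"])).reshape(-1,2)
    R=np.array(f["R"]);t=np.array(f["t"]);c=-R.T@t
    d=np.c_[n,np.ones(len(n))]@R
    return c+d*((z-c[2])/d[:,2])[:,None]
def proj(f,X):
    return cv2.projectPoints(np.array(X,float).reshape(-1,3),cv2.Rodrigues(np.array(f["R"]))[0],np.array(f["t"],float),np.array(f["camera_matrix"]),np.array(f["D"]))[0].reshape(-1,2)
E
python3 - <<'E'
from h import *
for n in("top","side"):
    f=eyes.grab_frame(n); cv2.imwrite(f"pics/{n}0.png",f["pixels"][...,::-1])
    print(n,-np.array(f["R"]).T@f["t"])
    for l in("bar_center","short_bar_center","seat","tray"):
        for r in finder.trace(f,l)[:2]:
            box=cv2.minAreaRect(np.argwhere(r["region"])[:,::-1].astype(np.float32))
            print(l,round(r["p"],2),r["point"],r["region"].sum(),np.round(cv2.boxPoints(box)).tolist())
s=telemetry.sense();print(s["clock"],s["position"],s["eef_rot"])
E
```

```text
top [442.79702532  17.0446019  938.08158769]
bar_center 0.88 [154.0, 171.8] 1181 [[144.0, 216.0], [149.0, 124.0], [163.0, 125.0], [159.0, 217.0]]
short_bar_center 0.81 [256.7, 183.7] 428 [[247.0, 204.0], [259.0, 167.0], [270.0, 170.0], [258.0, 207.0]]
seat 0.62 [377.9, 193.7] 5037 [[346.0, 150.0], [400.0, 143.0], [412.0, 239.0], [358.0, 245.0]]
tray 0.89 [378.9, 191.9] 2109 [[354.0, 175.0], [403.0, 168.0], [409.0, 211.0], [360.0, 218.0]]
side [355.37304273 536.07898104 668.55774035]
bar_center 0.56 [180.1, 304.5] 2090 [[125.0, 293.0], [133.0, 274.0], [239.0, 317.0], [232.0, 335.0]]
short_bar_center 0.62 [245.3, 214.6] 607 [[225.0, 211.0], [233.0, 197.0], [268.0, 218.0], [260.0, 232.0]]
seat 0.9 [289.1, 138.8] 3205 [[242.0, 156.0], [249.0, 109.0], [332.0, 121.0], [325.0, 168.0]]
tray 0.78 [289.7, 138.9] 1011 [[267.0, 152.0], [273.0, 122.0], [307.0, 128.0], [301.0, 159.0]]
0.5 [ 258.3966143  -596.39821719  238.6893645 ] [[ 9.17572200e-01  3.97569184e-01 -4.58002986e-05]
 [ 3.97569186e-01 -9.17572198e-01  5.90603991e-05]
 [-1.85444860e-05 -7.24009678e-05 -9.99999997e-01]]
```

View pics/top0.png

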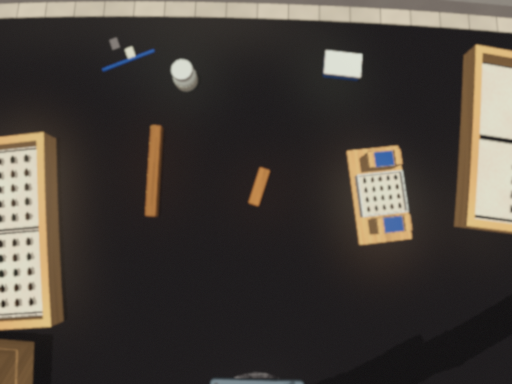

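View pics/side0.png

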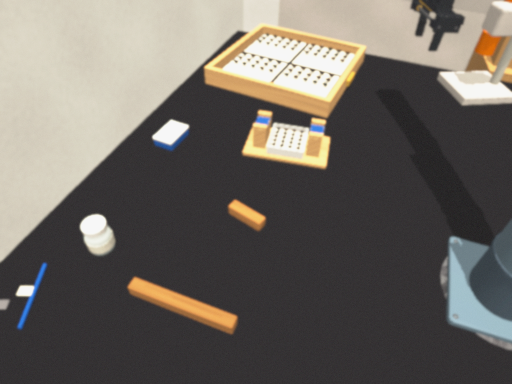

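The top view shows the long bar at about (153,171), the short bar at (258,186), and the stand at (380,194) with blue notch floors at (384,159) and (394,224). The side view agrees with the networks. Next I'll fit the poses.

```bash
cat >> h.py <<'E'
from scipy.optimize import minimize
def box(x,y,a,z,L=220,W=26,H=28):
    c,s=np.cos(a),np.sin(a)
    return [[x+c*u-s*v,y+s*u+c*v,z+h] for u in(-L/2,L/2) for v in(-W/2,W/2) for h in(-H/2,H/2)]
def fitbar(views,x0,z,L=220):
    def cost(p):
        e=0
        for f,m in views:
            hull=cv2.convexHull(proj(f,box(*p[:2],p[2]/100,z,L)).astype(np.float32))
            im=np.zeros((384,512),np.uint8)
            cv2.fillConvexPoly(im,np.round(hull*16).astype(np.int32),255,cv2.LINE_AA,4)
            e+=np.abs(im/255.-m).sum()/m.sum()
        return e
    r=minimize(cost,x0,method="Nelder-Mead",options=dict(initial_simplex=np.array(x0)+np.array([[0,0,0],[8,0,0],[0,8,0],[0,0,8]])))
    return r.x,r.fun
def blue(f,lo,hi):
    hsv=cv2.cvtColor(f["pixels"],cv2.COLOR_RGB2HSV)
    m=((hsv[...,0]>100)&(hsv[...,0]<130)&(hsv[...,1]>120)&(hsv[...,2]>60)).astype(np.uint8)
    m[:lo[1]]=0;m[hi[1]:]=0;m[:,:lo[0]]=0;m[:,hi[0]:]=0
    n,l,st,c=cv2.connectedComponentsWithStats(m)
    return [(c[i],st[i]) for i in range(1,n) if st[i,4]>15],l
E
python3 - <<'E'
from h import *
T=eyes.grab_frame("top");S=eyes.grab_frame("side")
for l,L,px in(("bar_center",220,(153,171)),("short_bar_center",90,(258,186))):
    v=[(f,finder.trace(f,l)[0]["region"]) for f in(T,S)]
    p=w(T,px,14)[0]
    for k in(v,v[:1],v[1:]): 
        print(l,p.round(1),fitbar(k,[p[0],p[1],0 if L==220 else -20],14,L))
for f,lo,hi in((T,(340,140),(420,245)),(S,(240,100),(340,170))):
    b,l=blue(f,lo,hi)
    for i,(c,st) in enumerate(b): 
        ys,xs=np.nonzero(l[st[1]:st[1]+st[3],st[0]:st[0]+st[2]]); pts=np.c_[xs+st[0],ys+st[1]].astype(np.float32)
        q=cv2.boxPoints(cv2.minAreaRect(pts))
        print(st,w(f,c,75).round(1),w(f,q,75)[:,:2].round(0).tolist())
for f in (T,S):
    r=finder.trace(f,"tray")[0]; print("tray",w(f,r["point"],12+20).round(1))
b=np.hstack([cv2.resize(T["pixels"][130:255,330:430],None,fx=4,fy=4),cv2.resize(S["pixels"][90:180,235:335],None,fx=4,fy=4)[:500].copy() if 0 else cv2.resize(S["pixels"][75:200,235:335],None,fx=4,fy=4)])
cv2.imwrite("pics/st.png",b[...,::-1])
E
```

```text
bar_center [591.8 266.9  14. ] (array([5.92519040e+02, 2.64446771e+02, 2.50577650e-01]), np.float64(0.2912029542317879))
bar_center [591.8 266.9  14. ] (array([5.94324502e+02, 2.65730540e+02, 2.38608390e-01]), np.float64(0.13031892274982282))
bar_center [591.8 266.9  14. ] (array([ 5.90245985e+02,  2.62860233e+02, -4.38377030e-01]), np.float64(0.13537667698658412))
short_bar_center [562.6  12.3  14. ] (array([560.6223817 ,   8.76903989, -27.12123745]), np.float64(0.4647017347841359))
short_bar_center [562.6  12.3  14. ] (array([560.31682554,   8.95957506, -25.24238357]), np.float64(0.2176757532281205))
short_bar_center [562.6  12.3  14. ] (array([559.60284853,   8.81308437, -35.79542918]), np.float64(0.22416796807218461))
[376 152  17  14 196] [[ 626.8 -272.4   75. ]] [[638.0, -253.0], [643.0, -290.0], [615.0, -292.0], [610.0, -255.0]]
[385 218  17  13 192] [[ 478.  -292.5   75. ]] [[488.0, -273.0], [494.0, -309.0], [468.0, -312.0], [462.0, -276.0]]
[256 118  13   5  55] [[ 627.2 -277.7   75. ]] [[639.0, -262.0], [645.0, -280.0], [615.0, -293.0], [608.0, -275.0]]
[311 126  12   6  61] [[ 477.1 -298.    75. ]] [[494.0, -302.0], [466.0, -314.0], [461.0, -292.0], [488.0, -280.0]]
tray [[ 549.  -279.7   32. ]]
tray [[ 548.8 -273.7   32. ]]
```

View pics/st.png

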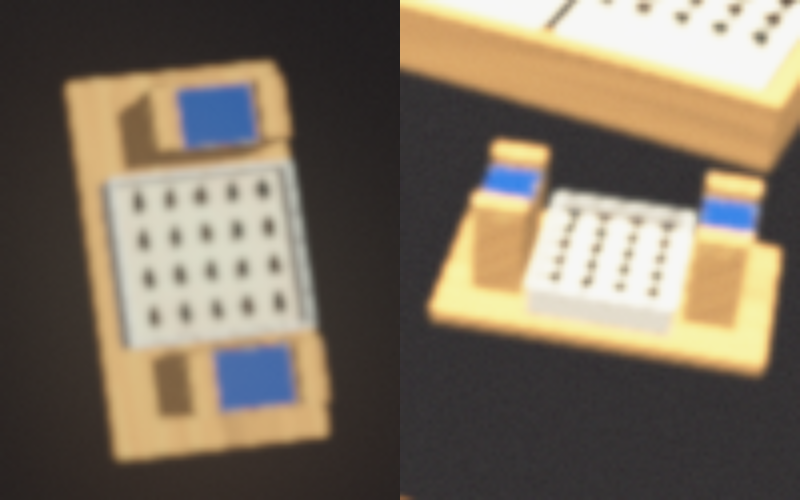

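The stand's seat is at about (552,-281,75) with yaw 0.134. The bar is at (592.5,264.4) with yaw about 0. I'll turn by 23.3° and head over.

>>> servo_tool --pt "1 0 0 0 0.93" --pt "1 0 0 0 0.93" --pt "1 0 0 0 0.93" --pt "1 0 0 0 0.93" --pt "1 0 0 0 0.93" --pt "1 0.38 -0.98 0 0" --pt "1 0.38 -0.98 0 0" --pt "1 0.38 -0.98 0 0" --pt "1 0.38 -0.98 0 0" --pt "1 0.38 -0.98 0 0" --squeeze 25

```text
clock: 1.9
position: [334.3, -398.6, 238.9]
eef_rot: [[1.0, 0.003, 0.0], [0.003, -1.0, -0.0], [0.0, 0.0, -1.0]]
wrist_force: [1.0, 0.6, 0.2]
opening: 1.002
grip_force: 0.0
```

>>> servo_tool --pt "1 0.38 -0.98 0 0" --pt "1 0.38 -0.98 0 0" --pt "1 0.38 -0.98 0 0" --pt "1 0.38 -0.98 0 0" --pt "1 0.38 -0.98 0 0" --pt "1 0.38 -0.98 0 0" --pt "1 0.38 -0.98 0 0" --pt "1 0.38 -0.98 0 0" --pt "1 0.38 -0.98 0 0" --pt "1 0.38 -0.98 0 0"

```text
clock: 2.9
position: [485.1, -6.2, 239.0]
eef_rot: [[1.0, 0.003, 0.001], [0.003, -1.0, -0.0], [0.001, 0.0, -1.0]]
wrist_force: [1.0, -0.8, 0.3]
opening: 1.001
grip_force: 0.0
```

>>> servo_tool --pt "1 0.38 -0.96 0 0" --pt "1 0.38 -0.96 0 0" --pt "1 0.38 -0.96 0 0" --pt "1 0.38 -0.96 0 0" --pt "1 0.38 -0.96 0 0" --pt "1 0.38 -0.96 0 0" --pt "1 0.38 -0.96 0 0" --pt "1 0 0 1 0" --pt "1 0 0 1 0" --pt "1 0 0 1 0"

```text
clock: 3.9
position: [590.4, 261.7, 117.5]
eef_rot: [[1.0, 0.003, 0.001], [0.003, -1.0, 0.0], [0.001, -0.0, -1.0]]
wrist_force: [-0.0, 0.0, -1.0]
opening: 0.998
grip_force: 0.0
```

```bash
python3 - <<'E'
from h import *
T=eyes.grab_frame("top");S=eyes.grab_frame("side")
s=telemetry.sense();print(s["clock"],s["position"])
b=np.hstack([cv2.resize(T["pixels"][100:250,80:230],(400,400)),cv2.resize(S["pixels"][214:364,90:240],(400,400))])
cv2.imwrite("pics/g.png",b[...,::-1])
E
```

```text
4.0 [586.41931191 259.35581138 113.26409125]
```

View pics/g.png

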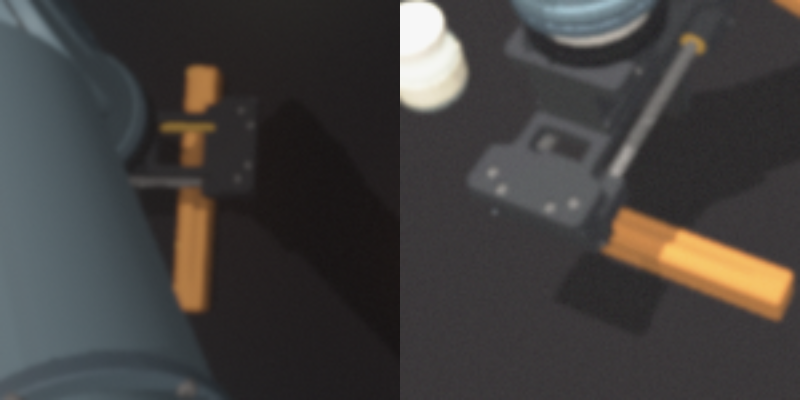

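The open fingers are above the bar at its middle and well clear of the bottle. I'll correct the small offset and descend to TCP z of about 5.

>>> servo_tool --pt "1 0.08 -0.06 0.5 0" --pt "1 0.07 -0.06 0.5 0" --pt "1 0 0 0.5 0" --pt "1 0 0 0.4 0" --pt "1 0 0 0.3 0" --pt "1 0 0 0.2 0" --pt "1 0 0 0.1 0" --pt "1 0 0 0 0" --pt "1 0 0 0 0" --pt "1 0 0 0 0"

```text
clock: 5.0
position: [596.6, 266.4, 19.4]
eef_rot: [[1.0, 0.003, 0.001], [0.003, -1.0, 0.0], [0.001, -0.0, -1.0]]
wrist_force: [0.1, 0.5, -0.4]
opening: 1.003
grip_force: 0.0
```

>>> servo_tool --pt "1 -0.1 0.05 0.12 0" --pt "1 0 0 0.12 0" --pt "1 0 0 0.12 0" --pt "1 0 0 0 0" --pt "1 0 0 0 0" --pt "-1 0 0 0 0" --pt "-1 0 0 0 0" --pt "-1 0 0 0 0" --pt "-1 0 0 0 0" --pt "-1 0 0 0 0" --squeeze 30

```text
clock: 6.0
position: [592.2, 264.2, 4.4]
eef_rot: [[1.0, 0.003, 0.0], [0.003, -1.0, 0.0], [0.0, -0.0, -1.0]]
wrist_force: [0.4, 0.4, -0.2]
opening: 0.566
grip_force: 0.0
```

>>> servo_tool --pt "-1 0 0 0 0" --pt "-1 0 0 0 0" --pt "-1 0 0 0 0" --pt "-1 0 0 0 0" --pt "-1 0 0 0 0" --pt "-1 0 0 0 0" --pt "-1 0 0 0 0" --pt "-1 0 0 0 0" --pt "-1 0 0 0 0" --pt "-1 0 0 0 0"

```text
clock: 7.0
position: [592.2, 264.1, 4.3]
eef_rot: [[1.0, 0.003, -0.0], [0.003, -1.0, -0.0], [-0.0, 0.0, -1.0]]
wrist_force: [-0.3, -1.0, 0.5]
opening: 0.294
grip_force: 30.0
```

>>> servo_tool --pt "-1 0 0 -0.3 0" --pt "-1 0 0 -0.6 0" --pt "-1 0 0 -0.8 0" --pt "-1 0 0 -0.8 0" --pt "-1 0 0 -0.8 0" --pt "-1 0 0 -0.8 0" --pt "-1 0 0 -0.6 0" --pt "-1 0 0 -0.3 0" --pt "-1 0 0.3 0 0" --pt "-1 -0.1 0.6 0 0"

```text
clock: 8.0
position: [587.5, 229.0, 203.5]
eef_rot: [[1.0, 0.006, -0.001], [0.006, -1.0, 0.001], [-0.001, -0.001, -1.0]]
wrist_force: [-0.1, 0.3, -2.1]
opening: 0.292
grip_force: 30.0
```

>>> servo_tool --pt "-1 -0.1 0.9 0 0" --pt "-1 -0.1 0.9 0 0" --pt "-1 -0.1 0.9 0 0" --pt "-1 -0.1 0.9 0 0" --pt "-1 -0.1 0.9 0 0" --pt "-1 -0.1 0.9 0 0" --pt "-1 -0.1 0.9 0 0" --pt "-1 -0.1 0.9 0 0" --pt "-1 -0.1 0.9 0 0" --pt "-1 0 0.9 0 0"

```text
clock: 9.0
position: [551.0, -134.2, 202.6]
eef_rot: [[1.0, 0.002, -0.003], [0.002, -1.0, 0.0], [-0.003, -0.0, -1.0]]
wrist_force: [-0.0, 0.9, -1.1]
opening: 0.292
grip_force: 30.0
```

>>> servo_tool --pt "-1 0 0.9 0 0" --pt "-1 0 0.9 0 0" --pt "-1 0 0.8 0 0" --pt "-1 0 0.5 0 0" --pt "-1 0 0.3 0 0" --pt "-1 0 0.1 0 -0.5" --pt "-1 0 0 0 -0.5" --pt "-1 0 0 0 -0.5" --pt "-1 0 0 0 0" --pt "-1 0 0 0 0"

```text
clock: 10.0
position: [553.3, -271.4, 203.6]
eef_rot: [[0.991, 0.133, -0.001], [0.133, -0.991, 0.001], [-0.001, -0.001, -1.0]]
wrist_force: [-0.7, -0.5, -0.6]
opening: 0.288
grip_force: 30.0
```

```bash
python3 - <<'E'
from h import *
T=eyes.grab_frame("top");S=eyes.grab_frame("side")
s=telemetry.sense();print(s["clock"],s["position"],s["eef_rot"],s["opening"],s["grip_force"])
b=np.hstack([cv2.resize(T["pixels"][100:250,300:450],(400,400)),cv2.resize(S["pixels"][50:200,215:365],(400,400))])
cv2.imwrite("pics/p.png",b[...,::-1])
E
```

```text
10.1 [ 553.53031019 -271.61258335  203.93192808] [[ 9.91103074e-01  1.33094854e-01 -6.75749685e-04]
 [ 1.33095099e-01 -9.91103216e-01  3.32316114e-04]
 [-6.25508122e-04 -4.19298494e-04 -9.99999716e-01]] 0.2927804353015519 29.997053775005043
```

View pics/p.png

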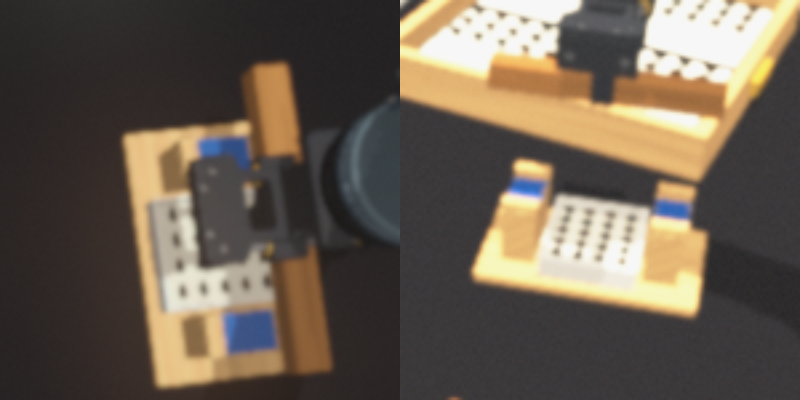

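The bar is level and gripped at its middle, parallel to the stand and about 9 mm off sideways. I'll correct that, descend to just above the cheeks, and check.

>>> servo_tool --pt "-1 -0.06 0.13 0.2 0" --pt "-1 0 0.1 0.4 0" --pt "-1 0 0 0.5 0" --pt "-1 0 0 0.5 0" --pt "-1 0 0 0.4 0" --pt "-1 0 0 0.25 0" --pt "-1 0 0 0.1 0" --pt "-1 0 0 0 0" --pt "-1 0 0 0 0" --pt "-1 0 0 0 0"

```text
clock: 11.1
position: [553.3, -281.6, 111.2]
eef_rot: [[0.991, 0.134, 0.001], [0.134, -0.991, -0.001], [0.001, 0.001, -1.0]]
wrist_force: [-0.2, -0.5, -1.5]
opening: 0.291
grip_force: 30.0
```

```bash
python3 - <<'E'
from h import *
T=eyes.grab_frame("top");S=eyes.grab_frame("side")
s=telemetry.sense();p=np.array(s["position"]);print(s["clock"],p,s["eef_rot"][:2])
R=np.array(s["eef_rot"]);d=p[:2]-[552.2,-280.9];u=np.array([np.cos(.134),np.sin(.134)]);print("off",d@u,d@[-u[1],u[0]])
out=[]
for f,a in((T,(300,100)),(S,(215,50))):
    im=cv2.resize(f["pixels"][a[1]:a[1]+150,a[0]:a[0]+150],(400,400)).copy()
    q=(proj(f,box(p[0],p[1],np.arctan2(R[1,0],R[0,0]),p[2]-4+14))-a+.5)*400/150
    cv2.polylines(im,[cv2.convexHull(q.astype(np.float32)).astype(int)],True,(0,255,0),1)
    q=(proj(f,box(552.2,-280.9,.134,75,186,48,0.01))-a+.5)*400/150
    cv2.polylines(im,[cv2.convexHull(q.astype(np.float32)).astype(int)],True,(255,0,0),1)
    out.append(im)
cv2.imwrite("pics/q.png",np.hstack(out)[...,::-1])
E
```

```text
11.2 [ 553.08312402 -281.54982354  111.02892986] [[ 9.91046053e-01  1.33515596e-01  1.14303105e-03]
 [ 1.33516269e-01 -9.91046478e-01 -5.33727550e-04]]
off 0.7883911958318554 -0.7619829376329118
```

View pics/q.png

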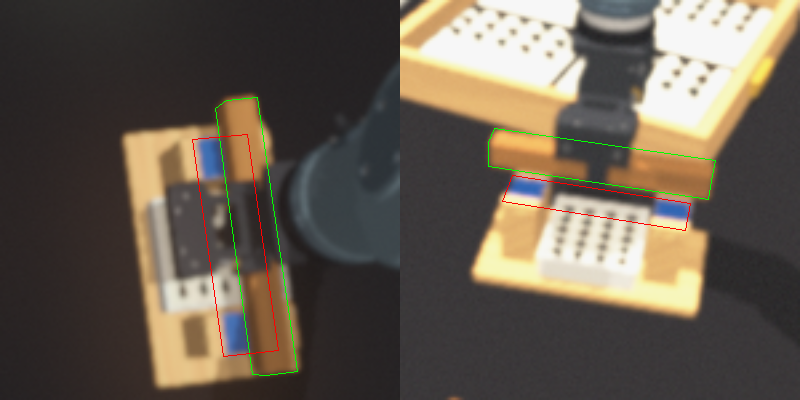

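The predicted bar outline matches both views and the offsets are under 1 mm. Lowering slowly.

>>> servo_tool --pt "-1 0 0 0.1 0" --pt "-1 0 0 0.15 0" --pt "-1 0 0 0.15 0" --pt "-1 0 0 0.12 0" --pt "-1 0 0 0.1 0" --pt "-1 0 0 0.07 0" --pt "-1 0 0 0.05 0" --pt "-1 0 0 0.02 0" --pt "-1 0 0 0 0" --pt "-1 0 0 0 0"

```text
clock: 12.2
position: [552.8, -281.4, 80.1]
eef_rot: [[0.991, 0.134, 0.0], [0.134, -0.991, -0.0], [0.0, 0.0, -1.0]]
wrist_force: [0.4, 0.2, -1.0]
opening: 0.29
grip_force: 30.0
```

>>> servo_tool --pt "-1 0 0 0.01 0" --pt "-1 0 0 0.01 0" --pt "-1 0 0 0.01 0" --pt "-1 0 0 0.01 0" --pt "-1 0 0 0 0" --pt "-1 0 0 0 0" --pt "-1 0 0 0 0" --pt "-1 0 0 0 0" --pt "-1 0 0 0 0" --pt "-1 0 0 0 0"

```text
clock: 13.2
position: [552.7, -281.4, 79.2]
eef_rot: [[0.991, 0.134, 0.0], [0.134, -0.991, -0.0], [0.0, 0.0, -1.0]]
wrist_force: [-2.2, 1.3, 7.4]
opening: 0.292
grip_force: 30.0
```

Contact: +7 N upward with the bar seated at the expected height. Releasing gently.

>>> servo_tool --pt "-0.3 0 0 0 0" --pt "-0.2 0 0 0 0" --pt "-0.1 0 0 0 0" --pt "0.1 0 0 0 0" --pt "0.3 0 0 0 0" --pt "0.6 0 0 0 0" --pt "0.6 0 0 0 0" --pt "0.6 0 0 0 0" --pt "0.6 0 0 0 0" --pt "0.6 0 0 0 0"

```text
clock: 14.2
position: [552.6, -281.4, 78.3]
eef_rot: [[0.991, 0.134, -0.0], [0.134, -0.991, 0.0], [-0.0, -0.0, -1.0]]
wrist_force: [-0.2, 0.9, 0.4]
opening: 0.8
grip_force: 0.0
```

>>> servo_tool --pt "0.6 0 0 -0.1 0" --pt "0.6 0 0 -0.2 0" --pt "0.6 0 0 -0.4 0" --pt "0.6 0 0 -0.6 0" --pt "0.6 0 0 -0.8 0" --pt "0.6 0 0 -0.8 0" --pt "0.6 0 0 -0.6 0" --pt "0.6 0 0 -0.3 0" --pt "0.6 0 0 0 0" --pt "0.6 0 0 0 0"

```text
clock: 15.2
position: [552.2, -281.2, 229.7]
eef_rot: [[0.991, 0.134, -0.001], [0.134, -0.991, 0.0], [-0.001, -0.0, -1.0]]
wrist_force: [-0.2, 1.0, -0.1]
opening: 0.802
grip_force: 0.0
```

```bash
python3 - <<'E'
from h import *
T=eyes.grab_frame("top");S=eyes.grab_frame("side")
print(telemetry.sense()["clock"])
out=[]
for f,a in((T,(300,100)),(S,(215,50))):
    im=cv2.resize(f["pixels"][a[1]:a[1]+150,a[0]:a[0]+150],(400,400)).copy()
    q=(proj(f,box(552.2,-280.9,.134,89))-a+.5)*400/150
    cv2.polylines(im,[cv2.convexHull(q.astype(np.float32)).astype(int)],True,(0,255,0),1)
    out.append(im)
cv2.imwrite("pics/r.png",np.hstack(out)[...,::-1])
E
```

```text
15.3
```

View pics/r.png

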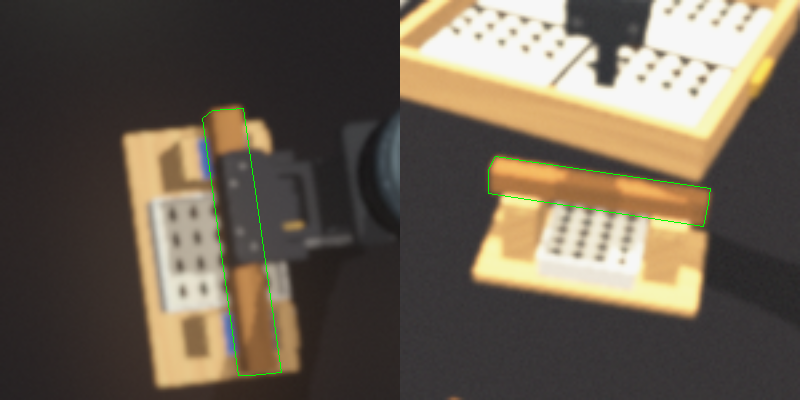

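The bar lies in both notches and matches the target outline in both views. The gripper is clear, so I'm handing in.

```bash
python3 -c "
from station import order
print(order.finish_job())"
```

```text
the job is handed in; nothing more can be done
None
```

The long bar is set down across both notched rests, lined up with the target outline in both camera views; the short bar and tray were not approached, and the job was handed in at about 15 s (no verdict was returned).

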